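# Cap the sample tube and stir the bead bath round it

### The arm

A 7-joint arm with a two-finger parallel gripper is mounted at the origin on the work surface. World frame = base frame: x ahead of the robot, y to its left, z up, the work surface at z = 0. Lengths are in m, angles in rad, forces in N, time in s.
With the tool pointing down it reaches from about 0.425 to 0.925 m from the base axis. Payload 6.8 kg.
Tool frame: the origin (TCP) lies midway between the tips of the shut fingers; the grasp point (between the pads) lies 19 mm behind it (bot.pinch_z is the distance from the TCP to the grasp point, in m); z points along the fingers, y is the line along which they close (so a half turn about z gives the same grasp; the last joint's range is limited). The gripper opens to 85 mm and grips with 20 to 120 N. Pads are 22 mm wide; open, the fingers measure 114 mm over their backs; the gripper's body (76 mm by 85 mm) begins 54 mm behind the grasp point. The pads swing forward as they close: fully open they stand 13 mm farther back than shut.
Start: joints at [-1.268, 0.477, 0.022, 1.555, -0.011, 1.109, -0.083], TCP at [0.27, 0.619, 0.231] pointing down, gripper open.
Joint ranges: [-2.96, 2.96], [-0.34, 2.1], [-1.41, 1.46], [0.24, 2.44], [-1.37, 4.51], [0.17, 1.92], [-2.96, 2.96]. Speed limits (rad/s): [2.39, 2.39, 3.14, 3.14, 3.14, 3.14, 3.14].

### API

Orientations are given as a unit quaternion [w, x, y, z].
In Python, from station import bot, imaging gives the robot as it stands. The module is installed in compiled form; this text tells all that it offers.
- The arm moves only by the tool carry_out, never from a script. Its argument "targets" is a list of rows, each a list of 5 numbers: the shift along the tool's x, y, z in cm, then the turn about the tool's z in degrees, then the opening, from -1 (shut) to 1 (fully open). In form: [[x, y, z, yaw, gripper], ...]. A call has 1 to 12 rows; each row shifts and turns the commanded pose from where the row before left it, along the tool's axes as they then stand; what a row does not reach is not made up. A row lasts 1/10 s, in which the tool goes at most 50 mm and 8.59 degrees, less where a joint would pass 70% of its speed; a pose out of reach is approached as far as the arm can. A call is refused whole if a number of a shift passes 5 or a number of a turn 8.59, either way. A call with a gripper value outside its range is refused whole. The fingers move at their own pace and stop on an object; "force" is the grip in N (left out, the last holds). Time passes only in rows, so rows that do not move let the fingers close. It gives the time, the measured TCP pose, the force, the opening and the grip force at its end, in the units of the state.
- bot.get_obs(): the state, without advancing time (a new reading comes with each control period).
- imaging.read_camera(name): name is "side" or "top" or "wrist"; returns the picture (400x640x3 uint8, red, green, blue); there is no depth.
- imaging.calibration(name): a dict with "fx", "fy", "cx", "cy" (pixels), "extrinsics" (4x4, takes a point from world to camera coordinates). Camera axes: x right, y up, looking along -z (the intrinsics and any distortion apply to the point x, -y, -z); pixel columns grow to the right and rows downward; lengths in m; the calibration is good to about 2 mm. The wrist camera is an equidistant fisheye: a pixel r from the principal point sees the ray r / f radians off the axis. A picture is of the moment at which its call begins: read the wrist's pose just before it. calibration takes no time and is no camera call; for the wrist camera it gives the pose at the moment of the call.
- bot.hand_in(): hands the job in; it is judged then, once.
The state is a dict: "t": time; "q": joint angles; "joint_vel": joint speeds; "joint_torque": joint torques, N m; "eef_pos": TCP position; "tool_rot": TCP orientation; "contact_force": force on the tool from outside, world axes, zero at the start; "torque": the same for the moment, N m; "gripper_width": opening from 0.0 (shut) to 1.0 (fully open); "grasp_force": force on a finger pad.
Only numpy, scipy, OpenCV 4.12 (cv2) and the standard library are available. Lean on these libraries where they do the work, as an engineer would, in place of code of your own. Each camera call takes 0.05 s, during which the arm holds its last target. There are 200 camera calls.

### The job

First press the open flip cap of the sample tube in the bead bath fully shut, so that no bead can get in. Then take the stirring rod from its sloping rest, press its tip gently on the bath's sprung floor just inside the red rim mark until you feel the floor give, and stir the beads twice right round the tube, clockwise as seen from above and back to the mark, keeping the tip close to the floor. Lay the rod back home in its rest, with all the beads still in the bath and nothing else on the bench disturbed.

Things in the scene. Friction and masses are not known exactly. Their poses are not given: they have to be found in the camera images.
- bath: round white bead bath, fixed, 200 mm across, 70 mm tall, black ring on its rim. Origin: centre of its underside, z up. Open round well, inner radius 82 mm; flat sprung floor plate 20 mm above the origin (gives from 2 N, 3 mm down in all), rim 50 mm above it; beads lie round the middle collar. Red mark on the rim at the bath's own +x. Clockwise from above: from the mark (+x) to -y, -x, +y
- tube: sample tube, fixed upright on the bath's axis, 29 mm across with a blue neck 34 mm across, mouth 98 mm above the bath's underside, held by a metal collar of radius 21 mm up to 60 mm above the bath's underside (moat 61 mm wide). Origin on the axis at the bath's underside, axes as the bath's
- cap (a joint): angle of the tube's blue hinged flip cap, rad: 0 fully shut (flat), about 1.57 standing upright, 2.3 leaning back as far as it goes. Stiff hinge: it stays where it is left and takes about 4 N at the lip to move
- cap_hinge (a point): the cap's hinge pin, 20 mm from the tube's axis on the side away from the red mark, 100 mm above the bath's underside; the pin lies along the bath's y. The cap is a disc 36 mm across and 8 mm thick whose centre is 20 mm from the pin; shut, its flat top is 108 mm above the bath's underside
- cap_lip (a point): the thumb lip of the cap, 42 mm from the hinge pin, on the red mark's side when shut
- rod: stirring rod, 200 mm long: steel, 10 mm thick, lower 130 mm; green grip sleeve, 14 mm thick, upper 70 mm. Origin at the tip, z along the rod to the sleeve end. 80 g. It starts leaning in the rest, 30 degrees from upright
- rod_tip (a point): flat lower end of the rod (its origin)
- rod_top (a point): upper end of the green sleeve, 200 mm from the tip
- rest: grey sloping rod rest, fixed: base plate 130 x 80 x 12 mm and an open V trough sloped 30 degrees from upright, which carries the rod's lower 111 mm from beneath; open on top (its own +x, upward side). Origin: centre of its underside. The rod's sleeve end leans towards the rest's own -x
- rest_foot (a point): where the rod's tip stands when it is home in the rest (on the foot plate)
- rest_top (a point): where the rod's sleeve end is when it is home in the rest
- bead1_center (a point): centre of a loose white bead, a ball 20 mm across, 14 g, on the bath floor
- bead2_center (a point): centre of a loose white bead, a ball 20 mm across, 14 g, on the bath floor
- bead3_center (a point): centre of a loose white bead, a ball 20 mm across, 14 g, on the bath floor
- bead4_center (a point): centre of a loose white bead, a ball 20 mm across, 14 g, on the bath floor
- bead5_center (a point): centre of a loose orange bead, a ball 20 mm across, 14 g, on the bath floor
- bead6_center (a point): centre of a loose orange bead, a ball 20 mm across, 14 g, on the bath floor
- bead7_center (a point): centre of a loose orange bead, a ball 20 mm across, 14 g, on the bath floor
- bead8_center (a point): centre of a loose orange bead, a ball 20 mm across, 14 g, on the bath floor
- wash_bottle: white squeeze wash bottle, blue cap and spout, 68 mm across, 185 mm tall; loose. Origin: centre of its underside. A bystander
- jar: amber specimen jar with black cap, 52 mm across, 70 mm tall; loose. Origin: centre of its underside. A bystander
- brush: small brush lying flat on the bench; loose. Origin: centre of its underside. A bystander
- slide_tray: open red plastic tray, 100 x 75 x 30 mm; loose. Origin: centre of its underside. A bystander
Things that resemble listed ones, but are neither listed nor needed, are in the scene too. Leave any purple look-alike of the rest alone.

How it is judged:
By the outcome, as a careful person would: the job done as asked, in the order asked, and still so for the second after the job is handed in, with the robot touching nothing.
It also fails if it takes over 72 s, if anything falls off the work surface, if the arm or the gripper's body presses on something with over 40 N, if the wrist force passes 120 N, or if a joint passes its speed limit or range.

## Working session

There is one attempt and no reset: what is moved stays moved. The work goes in short steps, Python scripts to look and compute and a tool call to move; the robot and the scene stay as the last step left them, time stands still between calls to the robot, and variables do not carry over. Pictures are saved under pics/ and viewed, at most 10 in all, crops included, and the job is handed in when it is done.

Besides the shell and the picture viewer there is one more tool, called after "Call:" by a JSON object that holds its "fn" and its "kwargs", one argument or row to a line. carry_out: Moves the arm, as the interface text tells. Its arguments: {"type":"object","properties":{"targets":{"type":"array"},"force":{"type":"number"}},"required":["targets"]}

```bash
mkdir -p pics; python3 - <<'E'
from station import bot, imaging
import cv2,numpy as np
np.set_printoptions(precision=4,suppress=True)
for n in ["side","top"]:
    cv2.imwrite(f"pics/{n}0.png",imaging.read_camera(n)[:,:,::-1]); c=imaging.calibration(n); print(n,c)
print(bot.get_obs(), bot.pinch_z)
E
```

```text
side {'fx': 470.413508173254, 'fy': 470.413508173254, 'cx': 324.6921941295202, 'cy': 196.4962235896181, 'extrinsics': array([[ 0.9869, -0.1608, -0.0148, -0.5428],
       [ 0.1305,  0.7406,  0.6592, -0.1611],
       [-0.095 , -0.6524,  0.7519, -1.2486],
       [ 0.    ,  0.    ,  0.    ,  1.    ]])}
top {'fx': 459.53143981388854, 'fy': 459.53143981388854, 'cx': 319.41962613324665, 'cy': 198.84420307518056, 'extrinsics': array([[-0.0117, -0.9999, -0.0104, -0.0001],
       [ 0.9933, -0.0128,  0.1145, -0.5621],
       [-0.1146, -0.009 ,  0.9934, -1.3381],
       [ 0.    ,  0.    ,  0.    ,  1.    ]])}
{'t': 0.1, 'q': array([-1.2681,  0.4777,  0.0223,  1.5564, -0.0115,  1.1093, -0.0831]), 'joint_vel': array([ 0.0006, -0.0022, -0.0001, -0.0024,  0.0014, -0.0014,  0.0006]), 'joint_torque': array([  0.0033, -59.7766,   1.6132, -28.1953,   0.0128,   0.0052,
         0.    ]), 'eef_pos': array([0.2693, 0.6184, 0.2304]), 'tool_rot': array([-0.0001,  0.2039,  0.979 , -0.0008]), 'contact_force': array([-0.4662,  0.1626, -0.0976]), 'torque': array([ 0.0434, -0.0342,  0.0631]), 'grasp_force': 0.0, 'gripper_width': 1.0018915123614887} 0.0187
```

View pics/side0.png

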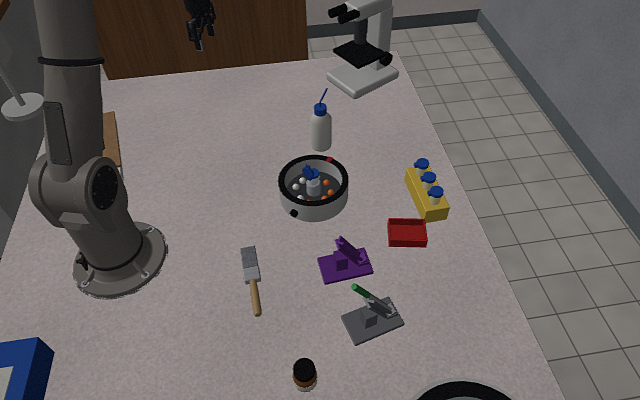

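View pics/top0.png

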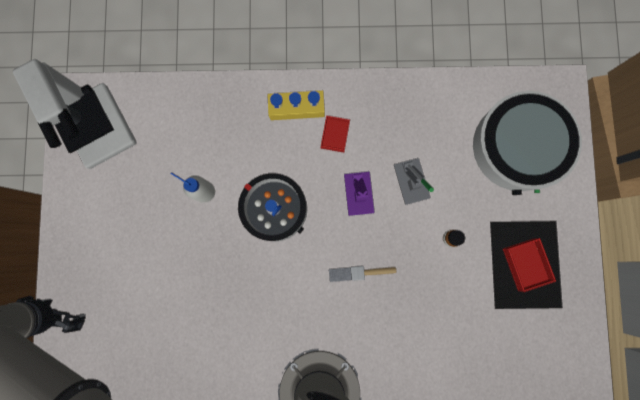

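The side view shows the bath at about (314,187) with its red mark at (330,158), the grey rest at (372,318) with the rod's green end at (356,288), and the purple decoy at (345,260). The top view shows the bath at (272,207), its red mark at (249,187), and the grey rest at (412,181) with the green end at (430,187). I'll zoom in on both.

```bash
python3 - <<'E'
import cv2,numpy as np
s=cv2.imread("pics/side0.png");t=cv2.imread("pics/top0.png")
r=lambda im,x,y,w,h:cv2.resize(im[y:y+h,x:x+w],(400,300),interpolation=cv2.INTER_CUBIC)
a=np.vstack([np.hstack([r(t,232,165,80,80*3//4+0),r(t,380,150,80,60)]),np.hstack([r(s,264,140,100,75),r(s,330,270,80,60)])])
# bath top crop needs more height
a[:300,:400]=r(t,222,165,108,81)
cv2.imwrite("pics/z0.png",a)
E
```

```text
(no output)
```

View pics/z0.png

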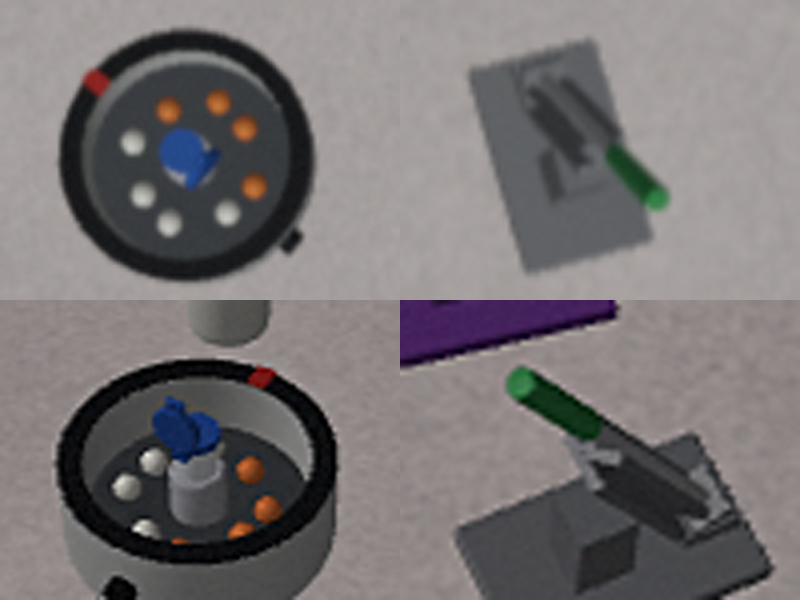

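```bash
cat > h.py <<'E'
import numpy as np, cv2
from station import bot, imaging
from scipy.spatial.transform import Rotation as R
from scipy.optimize import least_squares
np.set_printoptions(precision=4,suppress=True)
def ray(n,u,v,c=None):
    c=c or imaging.calibration(n);E=np.array(c["extrinsics"])
    x,y=(u-c["cx"])/c["fx"],(v-c["cy"])/c["fy"]
    if n=="wrist":
        r=np.hypot(x,y); d=np.array([x/r*np.sin(r),-y/r*np.sin(r),-np.cos(r)])
    else: d=np.array([x,-y,-1.])
    d=E[:3,:3].T@d; return -E[:3,:3].T@E[:3,3], d/np.linalg.norm(d)
def at_z(n,u,v,z,c=None):
    o,d=ray(n,u,v,c); return o+d*(z-o[2])/d[2]
def tri(rays):
    A=sum(np.eye(3)-np.outer(d,d) for o,d in rays); b=sum((np.eye(3)-np.outer(d,d))@o for o,d in rays)
    p=np.linalg.solve(A,b); return p,[np.linalg.norm(np.cross(p-o,d)) for o,d in rays]
def proj(n,p,c=None):
    c=c or imaging.calibration(n);q=np.array(c["extrinsics"])@np.append(p,1); x,y,z=q[0],-q[1],-q[2]
    if n=="wrist":
        r=np.hypot(x,y);th=np.arctan2(r,z);x,y,z=x/r*th,y/r*th,1
    return np.array([c["cx"]+c["fx"]*x/z,c["cy"]+c["fy"]*y/z])
def tool():
    o=bot.get_obs();q=o["tool_rot"]; return o, np.array(o["eef_pos"]), R.from_quat([q[1],q[2],q[3],q[0]])
E
python3 - <<'E'
from h import *
print("bath",at_z("top",272.4,206.7,.07),"mark",at_z("top",247.9,187.1,.07))
sx=lambda u,v:(264+u*.25,140+(v-300)*.25)
print("bath side: rim", at_z("side",*sx(197,461),.07), "mark",at_z("side",*sx(262,377),.07))
print("rodtop",tri([ray("top",431.4,189.4),ray("side",354.2,286.8)]))
for p in [(394,164),(419,158),(430.4,197.6),(405.4,204.4)]: print("corner",at_z("top",*p,.012))
# capped things
print("caplip/side", tri([ray("side",*sx(172,402)),ray("top",222+218*.27,165+153*.27)]))
E
```

```text
bath [0.5365 0.1291 0.07  ] mark [0.5948 0.2006 0.07  ]
bath side: rim [0.5383 0.1222 0.07  ] mark [0.5976 0.1976 0.07  ]
rodtop (array([ 0.5645, -0.303 ,  0.1938]), [np.float64(2.3507081119903838e-05), np.float64(2.350708111982665e-05)])
corner [ 0.6683 -0.2354  0.012 ]
corner [ 0.6858 -0.3121  0.012 ]
corner [ 0.5638 -0.342   0.012 ]
corner [ 0.5441 -0.266   0.012 ]
caplip/side (array([0.5246, 0.0963, 0.1577]), [np.float64(0.0039328140840527775), np.float64(0.003932814084052803)])
```

Call:
{"fn": "carry_out", "kwargs": {
  "targets": [
    [-3.4,-3.5,0,0,-1],
    [-3.4,-3.5,0,0,-1],
    [-3.4,-3.5,0,0,-1],
    [-3.4,-3.5,0,0,-1],
    [-3.4,-3.5,0,0,-1],
    [-3.4,-3.5,0,0,-1],
    [-3.4,-3.5,0,0,-1],
    [-3.4,-3.5,0,0,-1],
    [-3.4,-3.5,0,0,-1],
    [-3.4,-3.5,0,0,-1],
    [-3.4,-3.5,0,7.7,-1],
    [0,0,0,7.7,-1]
  ]
}}

```text
t: 1.3
eef_pos: [0.4602, 0.1093, 0.2314]
tool_rot: [0.001, 0.341, 0.94, -0.001]
contact_force: [0.5, 0.8, 0.0]
gripper_width: -0.002
grasp_force: 0.0
```

```bash
python3 - <<'E'
from h import *
c=imaging.calibration("wrist"); o,p,r=tool()
cv2.imwrite("pics/w1.png",imaging.read_camera("wrist")[:,:,::-1])
import pickle; pickle.dump((c,p,r.as_matrix()),open("w1.pkl","wb"))
print(p,r.as_matrix(),o["contact_force"],o["gripper_width"],o["t"]); print(c)
for n,u in (("mark",0),("my",-90),("mx",180),("py",90)):
    a=np.radians(51.2+u); print(n,proj("wrist",[.5375+.091*np.cos(a),.1265+.091*np.sin(a),.07],c))
E
```

```text
[0.4602 0.1093 0.2314] [[-0.7677  0.6408  0.0007]
 [ 0.6408  0.7677 -0.0021]
 [-0.0019 -0.0012 -1.    ]] [0.5496 0.8215 0.0366] -0.0021300253282082585 1.3
{'fx': 309.70691628693146, 'fy': 309.70691628693146, 'cx': 316.67758930667804, 'cy': 198.78183098692685, 'extrinsics': array([[ 0.6404,  0.768 , -0.0012, -0.3782],
       [-0.7303,  0.6085, -0.3104,  0.3097],
       [-0.2377,  0.1997,  0.9506, -0.2924],
       [ 0.    ,  0.    ,  0.    ,  1.    ]])}
mark [452.557  221.7397]
my [370.5593 293.6909]
mx [290.5701 226.005 ]
py [378.507  139.5139]
```

View pics/w1.png

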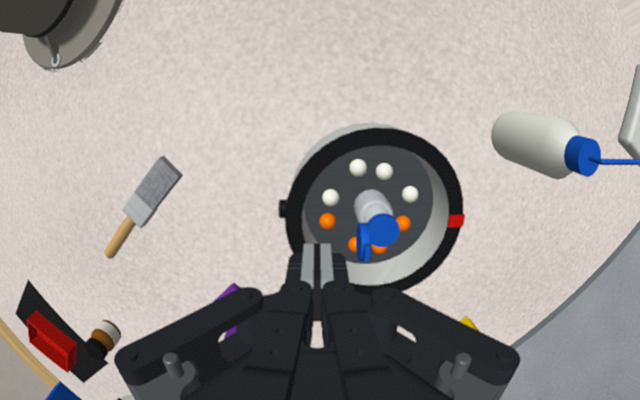

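The wrist view shows the red mark at (456,221), about 3 px from where I predicted it. The cap stands nearly upright and edge-on at (365,240), on the side away from the mark, with the mouth at (382,230). Next I'll refine the bath centre with a ring fit in all three pictures.

```bash
python3 - <<'E'
from h import *
import pickle
from scipy.optimize import minimize
from scipy.ndimage import map_coordinates
cw,_,_=pickle.load(open("w1.pkl","rb"))
V={"wrist":("pics/w1.png",cw),"top":("pics/top0.png",imaging.calibration("top")),"side":("pics/side0.png",imaging.calibration("side"))}
A=np.radians(np.arange(0,360,3))
for n,(f,c) in V.items():
    im=cv2.imread(f).astype(float); g=cv2.GaussianBlur(im.mean(2),(0,0),.7)
    AA=A
    def cost(p):
        s=0
        for r,w in ((.085,1),(.091,1),(.097,1),(.104,-1),(.078,-1)):
            P=np.array([proj(n,[p[0]+r*np.cos(a),p[1]+r*np.sin(a),.07],c) for a in AA])
            ok=~((P[:,1]>238)&(P[:,0]<375)) if n=="wrist" else np.ones(len(P),bool)
            s+=w*map_coordinates(g,[P[ok,1],P[ok,0]],order=1,mode="nearest").mean()
        return s
    m=minimize(cost,[.5375,.1265],method="Nelder-Mead",options=dict(initial_simplex=[[.5375,.1265],[.545,.1265],[.5375,.134]],xatol=1e-4))
    hsv=im; red=(im[:,:,2]>130)&(im[:,:,1]<70)&(im[:,:,0]<70)
    u0=proj(n,[m.x[0]+.057,m.x[1]+.071,.07],c); vv,uu=np.nonzero(red); k=np.hypot(uu-u0[0],vv-u0[1])<20
    q=at_z(n,uu[k].mean(),vv[k].mean(),.07,c); print(n,m.x,m.fun,"mark",q,np.degrees(np.arctan2(q[1]-m.x[1],q[0]-m.x[0])),np.hypot(*(q[:2]-m.x)),k.sum())
E
```

```text
wrist [0.5362 0.1306] -207.89967546129128 mark [0.5956 0.2011 0.07  ] 49.86399437855714 0.09215325212555434 174
top [0.538  0.1308] -101.75124242172379 mark [0.5966 0.2017 0.07  ] 50.43936404527528 0.09202895276455969 18
side [0.5381 0.128 ] -126.89142950696997 mark [nan nan nan] nan nan 0<stdin>:21: RuntimeWarning: Mean of empty slice.
  ret = ret.dtype.type(ret / rcount)
```

Call:
{"fn": "carry_out", "kwargs": {
  "targets": [
    [-4.6,-1.5,0,0,-1],
    [0,0,4,0,-1],
    [0,0,4,0,-1],
    [0,0,3.3,0,-1],
    [0,1.5,0,0,-1],
    [0,1.5,0,0,-1],
    [0,1.5,0,0,-1],
    [0,0,0,0,-1]
  ]
}}

```text
t: 2.15
eef_pos: [0.5161, 0.1143, 0.12]
tool_rot: [0.002, 0.332, 0.943, 0.002]
contact_force: [-0.3, 0.7, 0.8]
gripper_width: -0.002
grasp_force: 0.0
```

Call:
{"fn": "carry_out", "kwargs": {
  "targets": [
    [-0.5,0.8,0,0,-1],
    [0,0.8,0,0,-1],
    [0,0.8,0,0,-1],
    [0,0,0,0,-1]
  ]
}}

```text
t: 2.55
eef_pos: [0.5336, 0.127, 0.119]
tool_rot: [0.001, 0.333, 0.943, 0.001]
contact_force: [-0.0, 0.0, 3.1]
gripper_width: 0.003
grasp_force: 0.9
```

```bash
cat >> h.py <<'E'
C=np.array([.5372,.130]); ux=np.array([.6415,.767]); uy=np.array([-.767,.6415])
def rel():
    o,p,r=tool(); d=p[:2]-C; M=r.as_matrix()
    print("bath xyz mm",np.round(1000*np.array([d@ux,d@uy,p[2]]),1),"tooly brg",np.degrees(np.arctan2(M[1,1],M[0,1])),"F",o["contact_force"],"t",o["t"],"w",o["gripper_width"],"q7",o["q"][6],"gf",o["grasp_force"])
E
python3 - <<'E'
from h import *
rel(); cv2.imwrite("pics/w2.png",imaging.read_camera("wrist")[100:300,220:480,::-1].repeat(3,0).repeat(3,1))
E
```

```text
bath xyz mm [ -4.6   0.9 119. ] tooly brg 51.08438369559019 F [-0.0375  0.0152  3.1309] t 2.55 w 0.002689371235466071 q7 0.7059424874087274 gf 0.9111282064804982
```

View pics/w2.png

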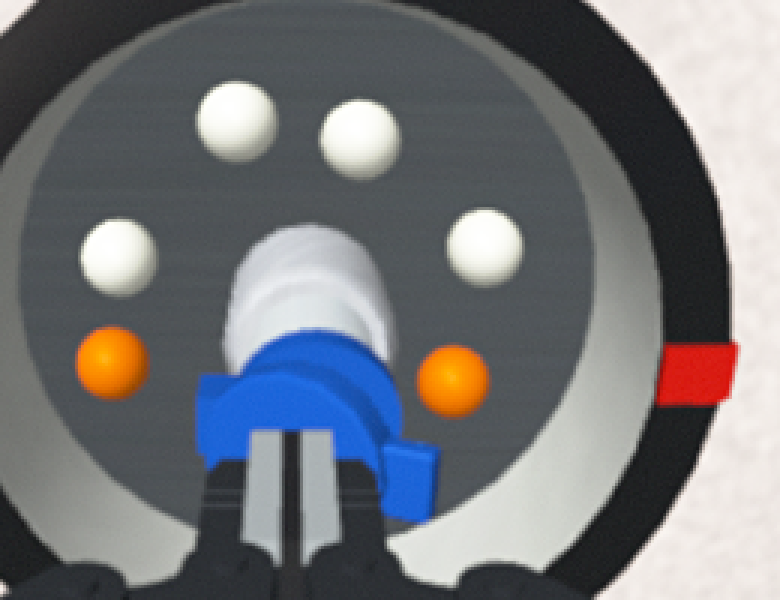

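The picture shows the fingers on top of the blue cap at about (290,430), with the cap folded most of the way over and its lip at (412,480). I'll lift, move toward the lip, and press down.

Call:
{"fn": "carry_out", "kwargs": {
  "targets": [
    [0,0,-1.8,0,-1],
    [0,1.7,0,0,-1],
    [0,0,1.0,0,-1],
    [0,0,0.8,0,-1],
    [0,0,0.5,0,-1],
    [0,0,0.4,0,-1],
    [0,0,0,0,-1]
  ]
}}

```text
t: 3.3
eef_pos: [0.542, 0.1389, 0.1083]
tool_rot: [-0.001, 0.333, 0.943, -0.001]
contact_force: [0.1, -0.9, 1.0]
gripper_width: 0.001
grasp_force: 0.0
```

```bash
python3 -c "
from h import *
rel()"
```

```text
bath xyz mm [  9.9   2.1 108.3] tooly brg 51.04263349613602 F [ 0.073  -0.9159  0.9803] t 3.3 w 0.0013106778343806732 q7 0.6964503602148225 gf 0.0
```

Call:
{"fn": "carry_out", "kwargs": {
  "targets": [
    [0,0,0.2,0,-1],
    [0,0,0.2,0,-1],
    [0,0,0.1,0,-1],
    [0,0,0,0,-1]
  ]
}}

```text
t: 3.7
eef_pos: [0.5423, 0.1388, 0.1077]
tool_rot: [-0.001, 0.334, 0.943, 0.0]
contact_force: [-13.9, -2.0, 38.9]
gripper_width: 0.0
grasp_force: 19.5
```

Call:
{"fn": "carry_out", "kwargs": {
  "targets": [
    [0,0,-4,0,-1],
    [0,0,-4,0,-1],
    [0,0,-4,0,-1],
    [-3.4,-3.0,0,0,-1],
    [-3.4,-3.0,0,0,0],
    [-3.4,-3.0,0,0,1],
    [-3.4,-3.0,0,0,1],
    [-3.4,-3.0,0,0,1],
    [-3.4,-3.0,0,0,1],
    [-3.4,-3.0,0,0,1],
    [-3.4,-3.0,0,0,1]
  ]
}}

```text
t: 4.8
eef_pos: [0.6024, -0.2199, 0.2235]
tool_rot: [-0.001, 0.334, 0.943, -0.0]
contact_force: [0.0, -0.1, 0.5]
gripper_width: 1.001
grasp_force: 0.0
```

Call:
{"fn": "carry_out", "kwargs": {
  "targets": [
    [0,0,0,-7.5,1],
    [0,0,0,-7.5,1],
    [0,0,0,-7.5,1],
    [0,0,0,-7.5,1],
    [0,0,0,-7.5,1],
    [0,0,0,-7.5,1],
    [0,0,0,-7.5,1],
    [0,0,0,0,1],
    [0,0,0,0,1]
  ]
}}

```text
t: 5.7
eef_pos: [0.6028, -0.2182, 0.2237]
tool_rot: [-0.001, -0.116, 0.993, 0.0]
contact_force: [-0.3, -0.2, -0.5]
gripper_width: 0.998
grasp_force: 0.0
```

```bash
python3 - <<'E'
from h import *
import pickle
c=imaging.calibration("wrist"); o,p,r=tool()
im=imaging.read_camera("wrist")[:,:,::-1]
cv2.imwrite("pics/w3.png",im)
pickle.dump((c,p,r.as_matrix()),open("w3.pkl","wb"))
rel();print(p)
for q in ([.5645,-.303,.194],[.6617,-.279,.0206],[.6683,-.2354,.012],[.6858,-.3121,.012],[.5638,-.342,.012],[.5441,-.266,.012]): print(q,proj("wrist",q,c))
E
```

```text
bath xyz mm [-224.8 -273.8  223.8] tooly brg 103.35309014594493 F [ 0.1472 -0.3686  0.3214] t 5.75 w 0.9990134930856198 q7 2.153347892039025 gf 0.0
[ 0.6028 -0.2182  0.2237]
[0.5645, -0.303, 0.194] [191.4841 145.4939]
[0.6617, -0.279, 0.0206] [255.7277 207.5928]
[0.6683, -0.2354, 0.012] [290.5073 217.9619]
[0.6858, -0.3121, 0.012] [228.7512 216.9996]
[0.5638, -0.342, 0.012] [220.8563 116.0185]
[0.5441, -0.266, 0.012] [287.2805 112.1619]
```

View pics/w3.png

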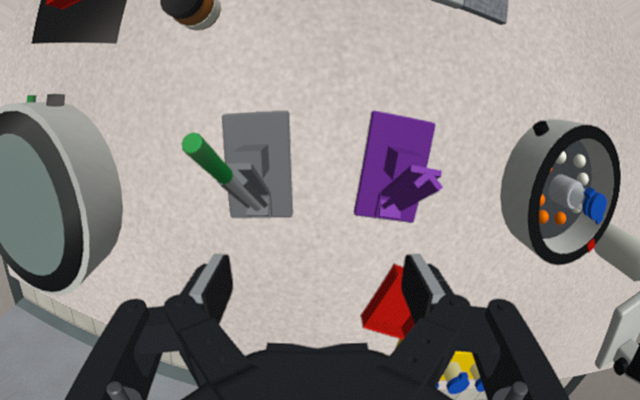

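```bash
python3 - <<'E'
from h import *
import pickle
c,_,_=pickle.load(open("w3.pkl","rb")); ct=imaging.calibration("top")
W=[(290,216),(231,217),(222,115),(289,111)]; T=[(394,164),(419,158),(430.4,197.6),(405.4,204.4)]
K=[(.065,.04),(.065,-.04),(-.065,-.04),(-.065,.04)]
def f(p,s=None):
    a=p[2];out=[]
    for k,w,t in zip(K,W,T):
        P=[p[0]+k[0]*np.cos(a)-k[1]*np.sin(a),p[1]+k[0]*np.sin(a)+k[1]*np.cos(a),.012]
        out+=[*(proj("wrist",P,c)-w),*(2*(proj("top",P,ct)-t))]
    return np.array(out)
m=least_squares(f,[.6155,-.289,.24]); print(m.x[:2],np.degrees(m.x[2]),m.fun)
top,e=tri([ray("top",431.4,189.4),ray("side",354.2,286.8),ray("wrist",193,144,c)]); print("top",top,e)
a=m.x[2]; ex=np.array([np.cos(a),np.sin(a)]);ey=np.array([-ex[1],ex[0]])
d=top[:2]-m.x[:2]; print("top in rest",d@ex,d@ey)
tip=at_z("wrist",265,207,.0206,c); print("tip",tip,(tip[:2]-m.x[:2])@ex,(tip[:2]-m.x[:2])@ey)
E
```

```text
[ 0.6147 -0.2882] 13.787381118080704 [ 1.6994  2.2586 -0.9779 -0.003  -2.0215  1.2413 -0.359  -0.9979 -1.1816
 -1.2723  0.4566  1.7413 -0.3607 -0.3418 -0.6757  1.3622]
top [ 0.5643 -0.3028  0.1932] [np.float64(0.0004875356383557571), np.float64(0.0003329687699377541), np.float64(0.0007109845720864963)]
top in rest -0.05246776520621806 -0.002117733728316055
tip [ 0.6583 -0.2681  0.0206] 0.04709755972796641 0.009165402930034441
```

The wrist view has the green end at (193,144), within 2 px of prediction. The rest corners match too, and the cap reads flat on the tube at (594,205). Now I'll go over the sleeve, descend and grip.

Call:
{"fn": "carry_out", "kwargs": {
  "targets": [
    [2.05,-3.7,0,0,1],
    [2.05,-3.65,0,-0.4,1],
    [0,0,0,0,1],
    [0,0,3,0,1],
    [0,0,3,0,1],
    [0,0,1.9,0,1],
    [0,0,0,0,1]
  ]
}}

```text
t: 6.45
eef_pos: [0.5789, -0.2978, 0.142]
tool_rot: [-0.003, -0.121, 0.993, 0.001]
contact_force: [-0.6, 0.0, -0.7]
gripper_width: 1.001
grasp_force: 0.0
```

```bash
python3 - <<'E'
from h import *
o,p,r=tool();M=r.as_matrix(); d=np.array([.5798,-.299,.146])-p; print(p,"need tool cm",100*M.T@d,o["contact_force"])
E
```

```text
[ 0.5789 -0.2978  0.142 ] need tool cm [-0.0536 -0.1367 -0.3974] [-0.5596  0.0063 -0.6895]
```

Call:
{"fn": "carry_out", "kwargs": {
  "targets": [
    [0,-0.1,-0.3,0,0],
    [0,0,0,0,-0.5],
    [0,0,0,0,-1],
    [0,0,0,0,-1],
    [0,0,0,0,-1]
  ],
  "force": 60
}}

```text
t: 6.95
eef_pos: [0.5813, -0.2989, 0.149]
tool_rot: [0.0, -0.122, 0.993, 0.001]
contact_force: [-9.6, 6.4, 13.2]
gripper_width: 0.148
grasp_force: 55.2
```

Call:
{"fn": "carry_out", "kwargs": {
  "targets": [
    [-0.8,0,-0.5,0,-1],
    [-1.7,0,-1.0,0,-1],
    [-1.7,0,-1.0,0,-1],
    [0,0,-3.5,0,-1],
    [0,0,-3.5,0,-1],
    [0,0,-3.5,0,-1],
    [0,0,0,0,-1]
  ]
}}

```text
t: 7.65
eef_pos: [0.6249, -0.2914, 0.2846]
tool_rot: [0.005, -0.121, 0.993, -0.002]
contact_force: [0.2, -0.4, -0.4]
gripper_width: 0.14
grasp_force: 58.5
```

```bash
python3 - <<'E'
from h import *
rel();o,p,r=tool();print(p)
a=[imaging.read_camera(n)[:,:,::-1] for n in ("top","side")]
cv2.imwrite("pics/g1.png",np.hstack([cv2.resize(a[0][120:260,340:480],(400,400)),cv2.resize(a[1][200:340,290:430],(400,400))]))
E
```

```text
bath xyz mm [-266.9 -337.6  284.6] tooly brg 103.94069251033692 F [ 0.2123 -0.4063 -0.4188] t 7.65 w 0.1396110339923344 q7 2.2620041843577305 gf 58.547943234443665
[ 0.6249 -0.2914  0.2846]
```

View pics/g1.png

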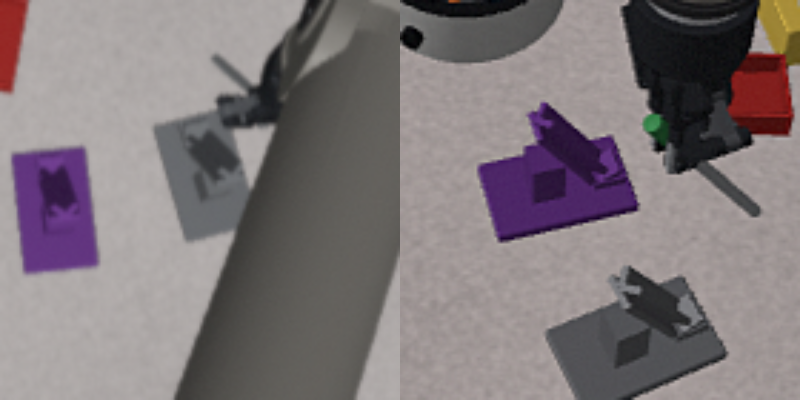

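The rod is clear of the rest and held at its sleeve. Its tip is at (213,57) in the left crop and (757,212) in the right crop, so I can triangulate it.

```bash
python3 - <<'E'
from h import *
t,e=tri([ray("top",414.6,140),ray("side",414.9,274.2)]);o,p,r=tool();M=r.as_matrix();g=p-M[:,2]*-0-M[:,2]*.0187
v=M.T@(t-g); print(t,e,"in tool from grasp",v,np.linalg.norm(v),np.degrees(np.arctan2(-v[0],v[2])))
E
```

```text
[ 0.7072 -0.2718  0.1535] [np.float64(0.0003760284685710947), np.float64(0.0003760284685712198)] in tool from grasp [-0.0863 -0.0027  0.1444] 0.16826523385323425 30.87880270512154
```

Call:
{"fn": "carry_out", "kwargs": {
  "targets": [
    [0.3,4.78,0,0,-1],
    [0,4.78,0,0,-1],
    [0,4.78,0,0,-1],
    [0,4.78,0,0,-1],
    [0,4.78,0,0,-1],
    [0,4.78,0,0,-1],
    [0,4.78,0,0,-1],
    [0,4.78,0,0,-1],
    [0,4.78,0,0,-1],
    [0,0,0,0,-1],
    [0,0,0,0,-1]
  ]
}}

```text
t: 8.85
eef_pos: [0.5142, 0.1281, 0.2768]
tool_rot: [-0.001, -0.123, 0.992, -0.0]
contact_force: [-0.7, -1.5, -1.3]
gripper_width: 0.153
grasp_force: 58.8
```

```bash
cat >> h.py <<'E'
def need(tipx,tipy,tipz,off):   # world tip target, off = tip in tool frame from TCP (m)
    o,p,r=tool();M=r.as_matrix(); print("tip now (world)",p+M@np.array(off),"need tool cm",100*M.T@(np.array([tipx,tipy,tipz])-p-M@np.array(off)))
E
python3 -c "
from h import *
rel(); need(.6003,.1456,.05,[-.084,0,.126])"
```

```text
bath xyz mm [-16.2  16.5 276.8] tooly brg 104.16246935808616 F [-0.6702 -1.5113 -1.2788] t 8.85 w 0.15269393888380955 q7 1.471519075382938 gf 58.79405915737152
tip now (world) [0.5953 0.1485 0.1505] need tool cm [-0.4444 -0.4057 10.0538]
```

Call:
{"fn": "carry_out", "kwargs": {
  "targets": [
    [-0.4,-0.4,4,0,-1],
    [0,0,4,0,-1],
    [0,0,2,0,-1],
    [-0.6,0,0,0,-1],
    [-0.6,0,0,0,-1],
    [-0.6,0,-0.2,0,-1],
    [-0.6,0,-0.2,0,-1],
    [0,0,0,0,-1]
  ],
  "force": 30
}}

```text
t: 9.65
eef_pos: [0.5448, 0.1301, 0.1835]
tool_rot: [0.001, -0.121, 0.993, 0.0]
contact_force: [-1.3, 0.1, -0.8]
gripper_width: 0.145
grasp_force: 59.5
```

```bash
python3 -c "
from h import *
rel(); need(.6003,.1456,.05,[-.084,0,.126])"
```

```text
bath xyz mm [  5.   -5.8 183.5] tooly brg 103.95134545565128 F [-1.2985  0.1297 -0.791 ] t 9.65 w 0.14547829520751812 q7 1.4965966631999963 gf 59.53266084194183
tip now (world) [0.6266 0.1504 0.0577] need tool cm [2.6715 0.1664 0.7618]
```

Call:
{"fn": "carry_out", "kwargs": {
  "targets": [
    [-0.5,0,-0.2,0,-1],
    [-0.5,0,-0.2,0,-1],
    [-0.5,0,-0.15,0,-1],
    [-0.5,0,-0.15,0,-1],
    [-0.5,0,-0.1,0,-1],
    [0,0,0,0,-1]
  ],
  "force": 30
}}

```text
t: 10.25
eef_pos: [0.5689, 0.1361, 0.1906]
tool_rot: [0.001, -0.122, 0.993, 0.0]
contact_force: [-2.1, -1.0, -0.6]
gripper_width: 0.144
grasp_force: 59.9
```

```bash
python3 - <<'E'
from h import *
rel(); o,p,r=tool();print(p)
a=[imaging.read_camera(n)[:,:,::-1] for n in ("wrist","side")]
cv2.imwrite("pics/g2.png",np.hstack([cv2.resize(a[0][60:260,220:420],(400,400)),cv2.resize(a[1][100:240,244:384],(400,400))]))
import pickle; pickle.dump((imaging.calibration("wrist"),p,r.as_matrix()),open("g2.pkl","wb"))
E
```

```text
bath xyz mm [ 25.1 -20.4 190.6] tooly brg 103.96459592265565 F [-2.0612 -0.9864 -0.5515] t 10.25 w 0.14427781901813833 q7 1.5030141981563405 gf 59.93493318557739
[0.5689 0.1361 0.1906]
```

View pics/g2.png

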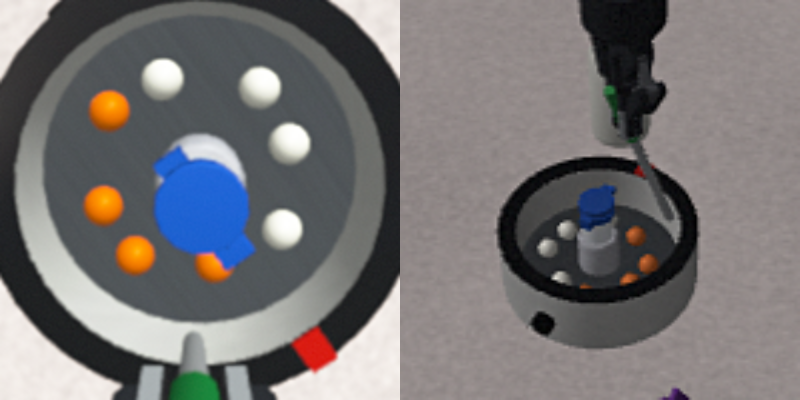

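The left crop shows the cap lying flat and the tip against the inner wall at about (193,335). The right crop shows the tip at (668,217), with the rod now steeper.

```bash
python3 - <<'E'
from h import *
import pickle
c,p,M=pickle.load(open("g2.pkl","rb"))
for rs in ([ray("wrist",316.5,227.5,c),ray("side",337.8,176)],):
    t,e=tri(rs); v=M.T@(t-p); print(t,e,"in tool from TCP",v, np.degrees(np.arctan2(-v[0],v[2]+.0187)),np.hypot(*(t[:2]-C)))
E
```

```text
[0.6121 0.1468 0.0475] [np.float64(0.0013485690586756548), np.float64(0.0013485690586754829)] in tool from TCP [-0.0443 -0.0001  0.1432] 15.288865377846626 0.0767755648363657
```

```bash
python3 - <<'E'
from h import *
import pickle
c,p,M=pickle.load(open("g2.pkl","rb"))
for u,v in [(109,110),(103,205),(135,255),(212,265),(282,230),(290,143),(260,88),(162,79)]:
    q=at_z("wrist",220+u/2,60+v/2,.03,c)[:2]-C; print(np.round(1000*np.hypot(*q)),np.round(np.degrees(np.arctan2(q@uy,q@ux))))
need(*(C+.068*ux),.05,[-.0445,0,.143])
E
```

```text
55.0 -165.0
49.0 -111.0
50.0 -75.0
45.0 -26.0
50.0 23.0
50.0 76.0
55.0 110.0
52.0 162.0
tip now (world) [0.6119 0.1467 0.0475] need tool cm [ 2.1589  4.1917 -0.2541]
```

Call:
{"fn": "carry_out", "kwargs": {
  "targets": [
    [1.4,1.5,0,0,-1],
    [0.8,2.7,0,0,-1],
    [0,0,0,0,-1],
    [0,0,0.8,0,-1],
    [0,0,0.8,0,-1],
    [0,0,0.3,0,-1],
    [0,0,0,0,-1]
  ],
  "force": 110
}}

```text
t: 11.05
eef_pos: [0.5362, 0.1704, 0.1703]
tool_rot: [-0.001, -0.121, 0.993, -0.0]
contact_force: [0.3, -0.6, -0.9]
gripper_width: 0.137
grasp_force: 107.2
```

```bash
python3 -c "
from h import *
rel(); need(*(C+.066*ux),.021,[-.0445,0,.143])"
```

```text
bath xyz mm [ 30.3  26.7 170.3] tooly brg 103.88988554088166 F [ 0.3152 -0.5508 -0.9355] t 11.05 w 0.1365554683983148 q7 1.4179735670910198 gf 107.21162796020508
tip now (world) [0.5792 0.1809 0.0272] need tool cm [-0.0283 -0.0355  0.6189]
```

Call:
{"fn": "carry_out", "kwargs": {
  "targets": [
    [0,0,0.3,0,-1],
    [0,0,0.2,0,-1],
    [0,0,0,0,-1]
  ]
}}

```text
t: 11.35
eef_pos: [0.5362, 0.1712, 0.1661]
tool_rot: [-0.0, -0.121, 0.993, -0.0]
contact_force: [-0.4, 0.7, -0.6]
gripper_width: 0.135
grasp_force: 107.2
```

Call:
{"fn": "carry_out", "kwargs": {
  "targets": [
    [0,0,0.1,0,-1],
    [0,0,0.1,0,-1],
    [0,0,0,0,-1]
  ]
}}

```text
t: 11.65
eef_pos: [0.5362, 0.1713, 0.1642]
tool_rot: [-0.0, -0.122, 0.993, 0.0]
contact_force: [-0.2, 0.2, -0.3]
gripper_width: 0.134
grasp_force: 107.2
```

Call:
{"fn": "carry_out", "kwargs": {
  "targets": [
    [0,0,0.15,0,-1],
    [0,0,0,0,-1]
  ]
}}

```text
t: 11.85
eef_pos: [0.5362, 0.1713, 0.1626]
tool_rot: [-0.0, -0.122, 0.993, -0.0]
contact_force: [0.3, -0.2, -1.1]
gripper_width: 0.139
grasp_force: 107.2
```

Call:
{"fn": "carry_out", "kwargs": {
  "targets": [
    [0,0,0.15,0,-1],
    [0,0,0,0,-1]
  ]
}}

```text
t: 12.05
eef_pos: [0.5362, 0.1713, 0.1611]
tool_rot: [-0.0, -0.122, 0.993, -0.0]
contact_force: [0.3, 0.5, -0.3]
gripper_width: 0.131
grasp_force: 107.2
```

Call:
{"fn": "carry_out", "kwargs": {
  "targets": [
    [0,0,0.15,0,-1],
    [0,0,0,0,-1]
  ]
}}

```text
t: 12.25
eef_pos: [0.5362, 0.1713, 0.1596]
tool_rot: [-0.0, -0.122, 0.993, -0.0]
contact_force: [-1.2, 0.0, 0.1]
gripper_width: 0.139
grasp_force: 107.2
```

Call:
{"fn": "carry_out", "kwargs": {
  "targets": [
    [0,0,0.1,0,-1],
    [0,0,0,0,-1]
  ]
}}

```text
t: 12.45
eef_pos: [0.5362, 0.1713, 0.1587]
tool_rot: [-0.0, -0.122, 0.993, -0.0]
contact_force: [-0.0, 0.5, -1.3]
gripper_width: 0.13
grasp_force: 107.2
```

Call:
{"fn": "carry_out", "kwargs": {
  "targets": [
    [0,0,0.1,0,-1],
    [0,0,0,0,-1]
  ]
}}

```text
t: 12.65
eef_pos: [0.5363, 0.1713, 0.1578]
tool_rot: [0.0, -0.122, 0.993, 0.0]
contact_force: [1.0, -0.2, -0.3]
gripper_width: 0.135
grasp_force: 107.2
```

Call:
{"fn": "carry_out", "kwargs": {
  "targets": [
    [0,0,0.1,0,-1],
    [0,0,0,0,-1]
  ]
}}

```text
t: 12.85
eef_pos: [0.5364, 0.1713, 0.157]
tool_rot: [0.0, -0.122, 0.993, 0.0]
contact_force: [-0.3, 0.0, 1.7]
gripper_width: 0.133
grasp_force: 107.3
```

Call:
{"fn": "carry_out", "kwargs": {
  "targets": [
    [0,0,0.1,0,-1],
    [0,0,0,0,-1]
  ]
}}

```text
t: 13.05
eef_pos: [0.5364, 0.1713, 0.1561]
tool_rot: [0.0, -0.122, 0.993, 0.0]
contact_force: [-2.2, -1.3, 4.3]
gripper_width: 0.136
grasp_force: 107.3
```

Call:
{"fn": "carry_out", "kwargs": {
  "targets": [
    [0,0,0.1,0,-1],
    [0,0,0,0,-1]
  ]
}}

```text
t: 13.25
eef_pos: [0.5365, 0.1714, 0.1552]
tool_rot: [0.0, -0.121, 0.993, 0.0]
contact_force: [-2.9, -0.2, 6.7]
gripper_width: 0.132
grasp_force: 107.3
```

```bash
python3 - <<'E'
from h import *
rel(); o,p,r=tool();print(p)
a=[imaging.read_camera(n)[:,:,::-1] for n in ("wrist","side")]
cv2.imwrite("pics/g3.png",np.hstack([cv2.resize(a[0][60:260,220:420],(400,400)),cv2.resize(a[1][100:240,244:384],(400,400))]))
import pickle; pickle.dump((imaging.calibration("wrist"),p,r.as_matrix()),open("g3.pkl","wb"))
E
```

```text
bath xyz mm [ 31.2  27.1 155.2] tooly brg 103.95486803669547 F [-2.8689 -0.2215  6.7293] t 13.25 w 0.13155240789748657 q7 1.418912274677425 gf 107.32330799102783
[0.5365 0.1714 0.1552]
```

View pics/g3.png

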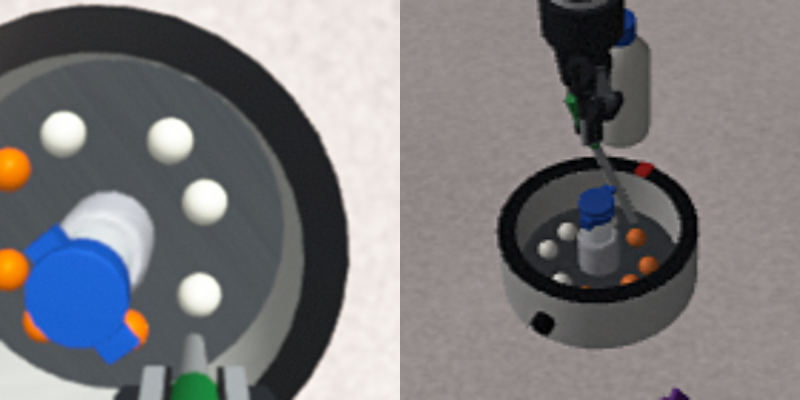

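The tip rests on the floor between two beads, at about (194,338) in the left crop and (634,224) in the right crop. The floor is giving at about 6.7 N.

```bash
python3 - <<'E'
from h import *
import pickle
c,p,M=pickle.load(open("g3.pkl","rb"))
t,e=tri([ray("wrist",317,229.5,c),ray("side",325.9,178.4)]);print(t,e,M.T@(t-p)); 
for t in (at_z("side",325.9,178.4,.019),at_z("wrist",317,229.5,.019,c)):
    v=M.T@(t-p); d=t[:2]-C; print(t,v,d@ux,d@uy)
E
```

```text
[0.5836 0.1837 0.0053] [np.float64(9.829987312749988e-05), np.float64(9.829987312724893e-05)] [-0.0487  0.0005  0.15  ]
[0.5818 0.1709 0.019 ] [-0.0438 -0.0114  0.1362] 0.05995290356215179 -0.0079778172384787
[0.5777 0.1822 0.019 ] [-0.0426  0.0005  0.1362] 0.065985340945343 0.002409721855587705
```

```bash
python3 - <<'E'
import numpy as np
r=5.4; a=np.radians(np.arange(0,-361,-10)); P=r*np.c_[np.cos(a),np.sin(a)]; D=np.diff(P,axis=0)
ax=np.radians(143.85);ay=np.radians(53.85)
X=D@[np.cos(ax),np.sin(ax)];Y=D@[np.cos(ay),np.sin(ay)]
for k in range(3): print([[round(x,2),round(y,2),0,0,-1] for x,y in zip(X[12*k:12*k+12],Y[12*k:12*k+12])])
E
```

```text
[[np.float64(-0.49), np.float64(-0.81), 0, 0, -1], [np.float64(-0.34), np.float64(-0.88), 0, 0, -1], [np.float64(-0.18), np.float64(-0.92), 0, 0, -1], [np.float64(-0.02), np.float64(-0.94), 0, 0, -1], [np.float64(0.14), np.float64(-0.93), 0, 0, -1], [np.float64(0.3), np.float64(-0.89), 0, 0, -1], [np.float64(0.45), np.float64(-0.82), 0, 0, -1], [np.float64(0.59), np.float64(-0.73), 0, 0, -1], [np.float64(0.71), np.float64(-0.62), 0, 0, -1], [np.float64(0.81), np.float64(-0.49), 0, 0, -1], [np.float64(0.88), np.float64(-0.34), 0, 0, -1], [np.float64(0.92), np.float64(-0.18), 0, 0, -1]]
[[np.float64(0.94), np.float64(-0.02), 0, 0, -1], [np.float64(0.93), np.float64(0.14), 0, 0, -1], [np.float64(0.89), np.float64(0.3), 0, 0, -1], [np.float64(0.82), np.float64(0.45), 0, 0, -1], [np.float64(0.73), np.float64(0.59), 0, 0, -1], [np.float64(0.62), np.float64(0.71), 0, 0, -1], [np.float64(0.49), np.float64(0.81), 0, 0, -1], [np.float64(0.34), np.float64(0.88), 0, 0, -1], [np.float64(0.18), np.float64(0.92), 0, 0, -1], [np.float64(0.02), np.float64(0.94), 0, 0, -1], [np.float64(-0.14), np.float64(0.93), 0, 0, -1], [np.float64(-0.3), np.float64(0.89), 0, 0, -1]]
[[np.float64(-0.45), np.float64(0.82), 0, 0, -1], [np.float64(-0.59), np.float64(0.73), 0, 0, -1], [np.float64(-0.71), np.float64(0.62), 0, 0, -1], [np.float64(-0.81), np.float64(0.49), 0, 0, -1], [np.float64(-0.88), np.float64(0.34), 0, 0, -1], [np.float64(-0.92), np.float64(0.18), 0, 0, -1], [np.float64(-0.94), np.float64(0.02), 0, 0, -1], [np.float64(-0.93), np.float64(-0.14), 0, 0, -1], [np.float64(-0.89), np.float64(-0.3), 0, 0, -1], [np.float64(-0.82), np.float64(-0.45), 0, 0, -1], [np.float64(-0.73), np.float64(-0.59), 0, 0, -1], [np.float64(-0.62), np.float64(-0.71), 0, 0, -1]]
```

Call:
{"fn": "carry_out", "kwargs": {
  "targets": [
    [0,0,-0.35,0,-1],
    [0.5,-0.35,0,0,-1],
    [0.5,-0.35,0,0,-1],
    [0,0,0,0,-1]
  ]
}}

```text
t: 13.75
eef_pos: [0.5274, 0.1609, 0.1579]
tool_rot: [-0.001, -0.121, 0.993, -0.0]
contact_force: [-0.5, -0.6, -0.1]
gripper_width: 0.137
grasp_force: 107.2
```

```bash
cat >> h.py <<'E'
def tipb(off=(-.044,0,.1375)):
    o,p,r=tool(); t=p+r.as_matrix()@np.array(off); d=t[:2]-C; a=np.arctan2(d@uy,d@ux)
    print("tip r,ang,z",1000*np.hypot(*d),np.degrees(a),1000*t[2],"F",o["contact_force"],"t",o["t"])
E
python3 -c "
from h import *
tipb()"
```

```text
tip r,ang,z 52.76416965473585 1.5241743644581285 20.37975552573118 F [-0.5211 -0.5793 -0.1492] t 13.75
```

Call:
{"fn": "carry_out", "kwargs": {
  "targets": [
    [-0.49,-0.81,-0.1,0,-1],
    [-0.34,-0.88,0,0,-1],
    [-0.18,-0.92,0,0,-1],
    [-0.02,-0.94,0,0,-1],
    [0.14,-0.93,0,0,-1],
    [0.3,-0.89,0,0,-1],
    [0.45,-0.82,0,0,-1],
    [0.59,-0.73,0,0,-1],
    [0.71,-0.62,0,0,-1],
    [0.81,-0.49,0,0,-1],
    [0.88,-0.34,0,0,-1],
    [0.92,-0.18,0,0,-1]
  ]
}}

```text
t: 14.95
eef_pos: [0.5115, 0.0696, 0.1593]
tool_rot: [-0.0, -0.121, 0.993, 0.0]
contact_force: [-0.3, 0.4, -1.1]
gripper_width: 0.13
grasp_force: 107.3
```

```bash
python3 -c "
from h import *
tipb()"
```

```text
tip r,ang,z 52.62744884464946 -121.22265683247241 21.83744717922101 F [-0.3465  0.4298 -1.1315] t 14.95
```

Tracking is good, so I'll carry on.

Call:
{"fn": "carry_out", "kwargs": {
  "targets": [
    [0.94,-0.02,0,0,-1],
    [0.93,0.14,0,0,-1],
    [0.89,0.3,0,0,-1],
    [0.82,0.45,0,0,-1],
    [0.73,0.59,0,0,-1],
    [0.62,0.71,0,0,-1],
    [0.49,0.81,0,0,-1],
    [0.34,0.88,0,0,-1],
    [0.18,0.92,0,0,-1],
    [0.02,0.94,0,0,-1],
    [-0.14,0.93,0,0,-1],
    [-0.3,0.89,0,0,-1]
  ]
}}

```text
t: 16.15
eef_pos: [0.4406, 0.1309, 0.1593]
tool_rot: [0.0, -0.122, 0.993, 0.0]
contact_force: [0.6, -0.0, -0.8]
gripper_width: 0.134
grasp_force: 107.4
```

Call:
{"fn": "carry_out", "kwargs": {
  "targets": [
    [-0.45,0.82,0,0,-1],
    [-0.59,0.73,0,0,-1],
    [-0.71,0.62,0,0,-1],
    [-0.81,0.49,0,0,-1],
    [-0.88,0.34,0,0,-1],
    [-0.92,0.18,0,0,-1],
    [-0.94,0.02,0,0,-1],
    [-0.93,-0.14,0,0,-1],
    [-0.89,-0.3,0,0,-1],
    [-0.82,-0.45,0,0,-1],
    [-0.73,-0.59,0,0,-1],
    [-0.62,-0.71,0,0,-1]
  ]
}}

```text
t: 17.35
eef_pos: [0.529, 0.1616, 0.1592]
tool_rot: [-0.0, -0.121, 0.993, -0.0]
contact_force: [-0.0, -0.7, -1.3]
gripper_width: 0.133
grasp_force: 107.4
```

```bash
python3 - <<'E'
from h import *
import pickle
tipb(); o,p,r=tool();c=imaging.calibration("wrist")
a=[imaging.read_camera(n)[:,:,::-1] for n in ("wrist","side")]
cv2.imwrite("pics/g4.png",np.hstack([cv2.resize(a[0][60:260,220:420],(400,400)),cv2.resize(a[1][100:240,244:384],(400,400))]))
pickle.dump((c,p,r.as_matrix()),open("g4.pkl","wb"))
E
```

```text
tip r,ang,z 54.479819152447725 0.6006763335832163 21.74538714759297 F [-0.0261 -0.6627 -1.3306] t 17.35
```

View pics/g4.png

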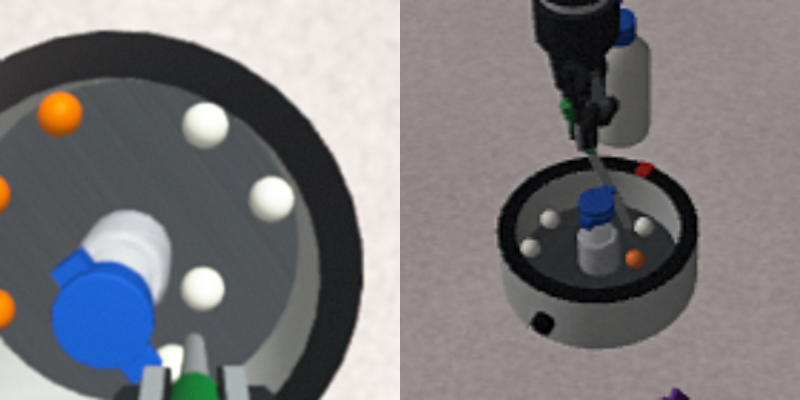

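The beads have moved round and are all inside, and the rod tip at (195,338) is unchanged. Now the second turn.

Call:
{"fn": "carry_out", "kwargs": {
  "targets": [
    [-0.49,-0.81,0,0,-1],
    [-0.34,-0.88,0,0,-1],
    [-0.18,-0.92,0,0,-1],
    [-0.02,-0.94,0,0,-1],
    [0.14,-0.93,0,0,-1],
    [0.3,-0.89,0,0,-1],
    [0.45,-0.82,0,0,-1],
    [0.59,-0.73,0,0,-1],
    [0.71,-0.62,0,0,-1],
    [0.81,-0.49,0,0,-1],
    [0.88,-0.34,0,0,-1],
    [0.92,-0.18,0,0,-1]
  ]
}}

```text
t: 18.65
eef_pos: [0.5115, 0.0696, 0.1593]
tool_rot: [-0.0, -0.121, 0.993, 0.0]
contact_force: [-0.3, 0.9, -0.8]
gripper_width: 0.135
grasp_force: 107.5
```

Call:
{"fn": "carry_out", "kwargs": {
  "targets": [
    [0.94,-0.02,0,0,-1],
    [0.93,0.14,0,0,-1],
    [0.89,0.3,0,0,-1],
    [0.82,0.45,0,0,-1],
    [0.73,0.59,0,0,-1],
    [0.62,0.71,0,0,-1],
    [0.49,0.81,0,0,-1],
    [0.34,0.88,0,0,-1],
    [0.18,0.92,0,0,-1],
    [0.02,0.94,0,0,-1],
    [-0.14,0.93,0,0,-1],
    [-0.3,0.89,0,0,-1]
  ]
}}

```text
t: 19.85
eef_pos: [0.4406, 0.1309, 0.1593]
tool_rot: [0.0, -0.122, 0.993, 0.0]
contact_force: [-0.3, 0.6, -0.2]
gripper_width: 0.134
grasp_force: 107.5
```

Call:
{"fn": "carry_out", "kwargs": {
  "targets": [
    [-0.45,0.82,0,0,-1],
    [-0.59,0.73,0,0,-1],
    [-0.71,0.62,0,0,-1],
    [-0.81,0.49,0,0,-1],
    [-0.88,0.34,0,0,-1],
    [-0.92,0.18,0,0,-1],
    [-0.94,0.02,0,0,-1],
    [-0.93,-0.14,0,0,-1],
    [-0.89,-0.3,0,0,-1],
    [-0.82,-0.45,0,0,-1],
    [-0.73,-0.59,0,0,-1],
    [-0.62,-0.71,0,0,-1]
  ]
}}

```text
t: 21.05
eef_pos: [0.529, 0.1615, 0.1592]
tool_rot: [-0.0, -0.121, 0.993, -0.0]
contact_force: [0.3, 0.4, -1.0]
gripper_width: 0.13
grasp_force: 107.5
```

Call:
{"fn": "carry_out", "kwargs": {
  "targets": [
    [-0.3,-0.5,0,0,-1],
    [0,0,0,0,-1]
  ]
}}

```text
t: 21.25
eef_pos: [0.533, 0.1567, 0.1593]
tool_rot: [0.0, -0.121, 0.993, -0.0]
contact_force: [0.5, 0.2, -0.5]
gripper_width: 0.135
grasp_force: 107.5
```

```bash
python3 -c "
from h import *
tipb();rel()"
```

```text
tip r,ang,z 53.53273319159768 -6.126161564694643 21.752705832467882 F [ 0.4628  0.1933 -0.5255] t 21.25
bath xyz mm [ 17.8  20.3 159.3] tooly brg 103.85396918996047 F [ 0.4628  0.1933 -0.5255] t 21.25 w 0.13529451374216098 q7 1.4231908054750242 gf 107.47503161430359
```

Stirring is done. Now I'll lift out and carry the rod back above the rest.

Call:
{"fn": "carry_out", "kwargs": {
  "targets": [
    [0,0,-4.2,0,-1],
    [0,0,-4.2,0,-1],
    [0,0,-4.2,0,-1],
    [0.2,-4.8,0,0,-1],
    [0.2,-4.8,0,0,-1],
    [0.2,-4.8,0,0,-1],
    [0.2,-4.8,0,0,-1],
    [0.2,-4.8,0,0,-1],
    [0.2,-4.8,0,0,-1],
    [0.2,-4.8,0,0,-1],
    [0.2,-4.8,0,0,-1],
    [0.2,-4.8,0,0,-1]
  ]
}}

```text
t: 22.45
eef_pos: [0.619, -0.2669, 0.2852]
tool_rot: [-0.0, -0.122, 0.993, 0.0]
contact_force: [-0.1, -0.4, -0.9]
gripper_width: 0.135
grasp_force: 107.6
```

Call:
{"fn": "carry_out", "kwargs": {
  "targets": [
    [0,-2.5,0,0,-1],
    [0,0,0,0,-1],
    [0,0,0,0,-1]
  ]
}}

```text
t: 22.75
eef_pos: [0.6248, -0.2896, 0.2847]
tool_rot: [-0.0, -0.121, 0.993, 0.001]
contact_force: [0.3, 0.3, -1.5]
gripper_width: 0.136
grasp_force: 107.6
```

```bash
python3 - <<'E'
from h import *
o,p,r=tool();M=r.as_matrix();rel();print(p)
pred=p+M@np.array([-.044,0,.1375]); gr=p-M[:,2]*.0187
R_=[]
for n in ("top","side"):
    im=imaging.read_camera(n)[:,:,::-1]; cv2.imwrite(f"pics/{n}5.png",im)
    d=np.abs(im.astype(int)-cv2.imread(f"pics/{n}0.png")).max(2)>18
    t=proj(n,pred);g=proj(n,gr);u=(t-g)/np.linalg.norm(t-g); print(n,"pred tip",t,"px per tip-length",np.linalg.norm(t-g))
    # profile along predicted axis
    for k in range(-14,13): 
        q=t+u*k; row=d[int(round(q[1]))-6:int(round(q[1]))+7,int(round(q[0]))-6:int(round(q[0]))+7]
        w=[d[tuple(np.round((q+np.array([-u[1],u[0]])*s)[::-1]).astype(int))] for s in np.arange(-6,6.1,.5)]
        w=np.array(w); print(k,w.sum(),np.round(np.arange(-6,6.1,.5)[w].mean(),1) if w.any() else None,end=" | ")
    print()
E
```

```text
bath xyz mm [-265.6 -336.4  284.7] tooly brg 103.92266904468784 F [ 0.2587  0.3272 -1.4686] t 22.75 w 0.13599859253476293 q7 2.251286682568495 gf 107.57440567016602
[ 0.6248 -0.2896  0.2847]
top pred tip [417.2317 154.7986] px per tip-length 18.53802798755246
-14 25 0.0 | -13 25 0.0 | -12 25 0.0 | -11 25 0.0 | -10 25 0.0 | -9 25 0.0 | -8 25 0.0 | -7 20 -1.2 | -6 20 -1.2 | -5 19 -1.5 | -4 21 -1.0 | -3 20 -1.2 | -2 20 -1.2 | -1 20 -1.2 | 0 16 -0.8 | 1 14 -0.2 | 2 12 -0.2 | 3 1 1.5 | 4 0 None | 5 0 None | 6 0 None | 7 0 None | 8 0 None | 9 0 None | 10 0 None | 11 0 None | 12 0 None | 
side pred tip [397.838  281.1957] px per tip-length 37.00142728912601
-14 18 0.6 | -13 17 1.1 | -12 17 -0.1 | -11 18 -0.8 | -10 16 -0.8 | -9 20 -1.0 | -8 17 -1.4 | -7 18 0.2 | -6 16 -1.0 | -5 19 0.5 | -4 13 -1.0 | -3 17 -0.7 | -2 18 -0.6 | -1 13 -1.0 | 0 15 -0.4 | 1 13 -1.0 | 2 15 0.5 | 3 13 0.0 | 4 8 -0.6 | 5 5 1.1 | 6 5 3.3 | 7 2 0.2 | 8 7 -1.8 | 9 0 None | 10 5 1.2 | 11 2 -3.8 | 12 8 1.0 |
```

Call:
{"fn": "carry_out", "kwargs": {
  "targets": [
    [0.9,0.14,0,0,-1],
    [0,0,3,0,-1],
    [0,0,3,0,-1],
    [0,0,2.5,0,-1],
    [0,0,1.0,0,-1],
    [0,0,0,0,-1],
    [0,0,0,0,-1]
  ],
  "force": 60
}}

```text
t: 23.55
eef_pos: [0.6167, -0.2906, 0.1917]
tool_rot: [0.001, -0.122, 0.993, -0.0]
contact_force: [0.0, 0.0, -1.0]
gripper_width: 0.134
grasp_force: 107.6
```

```bash
cat >> h.py <<'E'
H=np.array([.5813,-.2989,.149]); Lh=np.array([-.971,-.240,0]); Yh=np.array([-.240,.971,0])
def home():
    o,p,r=tool(); d=(p-H)*1000; print("rel home L,y,z mm",d@Lh,d@Yh,d[2],"F",o["contact_force"],"t",o["t"],"gf",o["grasp_force"],o["gripper_width"])
E
python3 -c "
from h import *
home()"
```

```text
rel home L,y,z mm -36.3227324248005 -0.4752075830315956 42.6711828292706 F [ 0.0046  0.0437 -1.0113] t 23.55 gf 107.58776307106018 0.13445352162046317
```

Call:
{"fn": "carry_out", "kwargs": {
  "targets": [
    [0.1,0,1.0,0,-1],
    [0.6,0,0,0,-1],
    [0.6,0,0.1,0,-1],
    [0.6,0,0.2,0,-1],
    [0,0,0,0,-1]
  ]
}}

```text
t: 24.05
eef_pos: [0.5981, -0.2946, 0.178]
tool_rot: [0.001, -0.122, 0.993, 0.0]
contact_force: [3.0, 3.8, 1.3]
gripper_width: 0.131
grasp_force: 106.9
```

```bash
python3 -c "
from h import *
home()"
```

```text
rel home L,y,z mm -17.317272966226987 0.18963255516260435 28.96725787821472 F [2.9745 3.839  1.3453] t 24.05 gf 106.93912267684937 0.13098629770610093
```

Call:
{"fn": "carry_out", "kwargs": {
  "targets": [
    [0,0.15,0,0,-1],
    [0.6,0,0.3,0,-1],
    [0.6,0,0.4,0,-1],
    [0.6,0,0.4,0,-1],
    [0.5,0,0.4,0,-1],
    [0,0,0,0,-1]
  ]
}}

```text
t: 24.65
eef_pos: [0.5748, -0.2993, 0.1621]
tool_rot: [0.0, -0.121, 0.993, 0.0]
contact_force: [3.6, 2.2, 1.2]
gripper_width: 0.133
grasp_force: 102.6
```

```bash
python3 -c "
from h import *
home()"
```

```text
rel home L,y,z mm 6.353634627308345 1.1948548972239315 13.123470350503624 F [3.6122 2.2    1.198 ] t 24.65 gf 102.59704828262329 0.13340002905523674
```

Call:
{"fn": "carry_out", "kwargs": {
  "targets": [
    [0.15,0,0.05,0,-1],
    [-0.25,0,0.43,0,-1],
    [-0.25,0,0.43,0,-1],
    [0,0,0,0,-1]
  ]
}}

```text
t: 25.05
eef_pos: [0.5796, -0.2979, 0.1532]
tool_rot: [0.001, -0.122, 0.993, -0.0]
contact_force: [4.9, 3.1, 1.5]
gripper_width: 0.133
grasp_force: 102.6
```

```bash
python3 -c "
from h import *
home()"
```

```text
rel home L,y,z mm 1.4487176359333602 1.3644053621707035 4.172082772543356 F [4.9309 3.0609 1.5349] t 25.05 gf 102.58062958717346 0.13303902281148938
```

Call:
{"fn": "carry_out", "kwargs": {
  "targets": [
    [-0.08,0,0.15,0,-1],
    [0,0,0,0,-1]
  ]
}}

```text
t: 25.25
eef_pos: [0.5801, -0.2978, 0.1522]
tool_rot: [0.001, -0.122, 0.993, 0.0]
contact_force: [3.5, 3.6, 3.5]
gripper_width: 0.126
grasp_force: 102.7
```

Call:
{"fn": "carry_out", "kwargs": {
  "targets": [
    [-0.08,0,0.15,0,-1],
    [0,0,0,0,-1]
  ]
}}

```text
t: 25.45
eef_pos: [0.5809, -0.2977, 0.1508]
tool_rot: [0.001, -0.122, 0.993, 0.0]
contact_force: [3.9, 4.8, 6.2]
gripper_width: 0.138
grasp_force: 102.7
```

Call:
{"fn": "carry_out", "kwargs": {
  "targets": [
    [-0.05,0,0.1,0,-1],
    [0,0,0,0,-1]
  ]
}}

```text
t: 25.65
eef_pos: [0.5814, -0.2975, 0.15]
tool_rot: [0.001, -0.122, 0.993, 0.0]
contact_force: [4.0, 3.7, 4.9]
gripper_width: 0.138
grasp_force: 102.8
```

```bash
cat >> h.py <<'E'
def green(im,lo=(325,270),hi=(400,325)):
    s=im[lo[1]:hi[1],lo[0]:hi[0]].astype(int); m=(s[:,:,1]>s[:,:,0]+35)&(s[:,:,1]>s[:,:,2]+25); v,u=np.nonzero(m)
    return m.sum(), (u.min()+lo[0],v.min()+lo[1],u.max()+lo[0],v.max()+lo[1]) if m.any() else None
E
python3 - <<'E'
from h import *
home()
for n,lo,hi in (("side",(325,270),(400,325)),("top",(395,160),(450,215))):
    im=imaging.read_camera(n); cv2.imwrite(f"pics/{n}6.png",im[:,:,::-1]); print(n,green(cv2.imread(f"pics/{n}0.png")[:,:,::-1],lo,hi),green(im,lo,hi))
E
```

```text
rel home L,y,z mm -0.4415787566561248 1.3208349471834016 0.9501849903196524 F [4.0376 3.7357 4.8728] t 25.65 gf 102.76711463928223 0.137881140405367
side (np.int64(40), (np.int64(351), np.int64(284), np.int64(369), np.int64(297))) (np.int64(43), (np.int64(351), np.int64(284), np.int64(358), np.int64(292)))
top (np.int64(52), (np.int64(422), np.int64(180), np.int64(433), np.int64(191))) (np.int64(0), None)
```

Call:
{"fn": "carry_out", "kwargs": {
  "targets": [
    [0,0,0,0,-0.5],
    [0,0,0,0,0],
    [0,0,0,0,1],
    [0,0,0,0,1],
    [0,0,0,0,1],
    [0,0,0,0,1]
  ]
}}

```text
t: 26.35
eef_pos: [0.5802, -0.2981, 0.149]
tool_rot: [-0.0, -0.121, 0.993, 0.0]
contact_force: [0.1, 0.2, -0.5]
gripper_width: 0.999
grasp_force: 0.0
```

Call:
{"fn": "carry_out", "kwargs": {
  "targets": [
    [0,0,-2,0,1],
    [0,0,-3,0,1],
    [0,0,-4,0,1],
    [0,0,-4,0,1],
    [0,4,0,0,1],
    [0,4.5,0,0,1],
    [0,4.5,0,0,1],
    [0,4.5,0,0,1],
    [0,0,0,0,1]
  ]
}}

```text
t: 27.25
eef_pos: [0.5376, -0.121, 0.2793]
tool_rot: [-0.0, -0.126, 0.992, 0.002]
contact_force: [-0.1, -0.2, 0.2]
gripper_width: 1.001
grasp_force: 0.0
```

```bash
python3 - <<'E'
from h import *
rel()
for n,lo,hi in (("side",(325,270),(400,325)),("top",(395,160),(450,215))):
    im=imaging.read_camera(n)[:,:,::-1]; cv2.imwrite(f"pics/{n}7.png",im); a=cv2.imread(f"pics/{n}0.png")
    print(n,green(a[:,:,::-1],lo,hi),green(im[:,:,::-1],lo,hi))
    d=np.abs(im.astype(int)-a).max(2); d=cv2.blur((d>40).astype(np.uint8)*255,(3,3))>200
    k,_,st,ce=cv2.connectedComponentsWithStats(d.astype(np.uint8)); print([(list(map(int,s[:5]))) for s in st[1:] if s[4]>5])
im=cv2.imread("pics/side7.png")[155:225,270:355].astype(int); 
m=((im[:,:,2]>170)&(im[:,:,1]<150)&(im[:,:,1]>60)&(im[:,:,0]<90)).astype(np.uint8); print("orange",cv2.connectedComponentsWithStats(m)[3][1:]+[270,155])
E
```

```text
bath xyz mm [-192.3 -161.3  279.3] tooly brg 104.50183973170373 F [-0.0595 -0.2419  0.1772] t 27.25 w 1.0008541663697008 q7 1.9803971279859425 gf 0.0
side (np.int64(40), (np.int64(351), np.int64(284), np.int64(369), np.int64(297))) (np.int64(50), (np.int64(351), np.int64(284), np.int64(369), np.int64(297)))
[[65, 0, 27, 46, 549], [185, 0, 30, 23, 396], [293, 16, 12, 4, 39], [204, 21, 4, 4, 8], [316, 33, 13, 4, 35], [282, 36, 25, 13, 98], [334, 36, 16, 21, 129], [261, 39, 92, 144, 4939], [198, 47, 3, 3, 7], [77, 60, 27, 90, 580], [11, 88, 33, 26, 391], [64, 105, 10, 5, 22], [38, 136, 8, 21, 60], [303, 166, 6, 7, 15], [35, 168, 2, 5, 6], [75, 168, 12, 11, 78], [115, 169, 12, 38, 135], [44, 170, 5, 7, 23], [29, 174, 13, 30, 256], [294, 175, 5, 4, 18], [300, 178, 5, 5, 19], [324, 180, 5, 5, 20], [287, 184, 11, 5, 40], [108, 186, 8, 19, 94], [324, 188, 9, 6, 31], [49, 192, 37, 16, 316], [335, 192, 12, 15, 58], [298, 196, 4, 2, 7], [60, 213, 26, 9, 166], [56, 228, 15, 10, 57]]
top (np.int64(52), (np.int64(422), np.int64(180), np.int64(433), np.int64(191))) (np.int64(55), (np.int64(422), np.int64(180), np.int64(433), np.int64(192)))
[[332, 145, 82, 255, 12507], [408, 172, 5, 6, 15], [265, 184, 4, 5, 17], [279, 191, 4, 4, 14], [265, 193, 5, 4, 16], [290, 193, 5, 4, 18], [338, 193, 16, 12, 109], [275, 195, 5, 4, 15], [286, 198, 4, 4, 16], [256, 201, 3, 5, 11], [259, 205, 4, 4, 13], [295, 211, 4, 5, 18], [273, 212, 3, 3, 8], [288, 214, 5, 4, 16], [258, 216, 5, 4, 18], [252, 221, 5, 5, 21], [281, 221, 5, 4, 19], [266, 223, 4, 4, 15], [286, 226, 4, 4, 15], [264, 229, 5, 5, 21], [34, 299, 51, 35, 1009], [31, 345, 80, 55, 2468], [0, 365, 28, 35, 665], [303, 394, 26, 6, 140]]
orange [[324.3333 189.    ]]
```

The green end is back where it started in both views. The other differences from the first pictures are the arm and its shadow, the closed cap, the moved beads, and a small patch beside the rod. Handing in.

```bash
python3 -c "
from station import bot
print(bot.hand_in())"
```

```text
the job is handed in; nothing more can be done
None
```

I handed the job in at about 27 s: cap pressed shut, floor pressed at the mark, two clockwise turns stirred, and the rod back home in its rest. Nothing else looked disturbed in the camera checks, but I never counted all eight beads at the end, and the hand-in returned no verdict.

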